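# Start the toaster on frozen bread

### The job

Two frozen slices stand in the toaster: push its lever down until it catches and stays down, then, because the key only works with the bread down, press the defrost key (the middle one of the three, with the snowflake) lightly all the way in and draw back so that it springs out again. Use the fingertips only, gently: lift nothing, do not shove the toaster about, and leave the two keys beside it, the bread and everything else on the worktop alone.

Things in the scene. Friction and masses are not known exactly. Their poses are not given: they have to be found in the camera images.
- toaster: two-slot toaster with a steel middle and white moulded ends, 170 mm deep (its x), 290 mm long (its y), 182 mm high, 2.2 kg, standing loose on rubber feet on the worktop. Origin: centre of its underside; z up, its front (with the browning dial) faces its own -x, its controls are on the end at its own -y: the lever on that end's face, the three keys in a row on that end's top, which is 180 mm above the worktop. Everything on the toaster keeps this frame's yaw.
- lever_top (a point): middle of the flat top of the grey lever paddle, 44 mm (toaster x) by 30 mm (toaster y), 11 mm thick; it stands out from the toaster's -y end, this point 27 mm out from the end face and 181 mm above the worktop while the lever is up. Moves with the lever.
- lever (a joint): how far the lever and the bread carriage are pushed down, m: 0 up, 0.036 at the hard stop. A spring pushes it up (about 1.5 N at the top to 4 N at the bottom); between 0.025 and 0.033 it passes a sprung catch, which adds up to about 8 N (about 12 N in all). Past the catch it stays down by itself at about 0.033; let go earlier it springs up again.
- defrost_key_top (a point): middle of the top of the defrost key: the middle one of the three keys, round, 19 mm across, with a raised snowflake, standing 6 mm proud of the panel (top 187 mm above the worktop), 110 mm from the toaster's middle towards its -y end and 35 mm in from that end's face. Moves with the key, which is pressed straight down.
- defrost_key (a joint): how far the defrost key is pressed, m: 0 out, 0.004 fully in; sprung, about 1 N to start and 2.5 N fully in, where it stops hard; springs out when let go
- reheat_key (a joint): the same for the round key with three bars, 40 mm from the defrost key towards the toaster's -x; leave alone
- cancel_key (a joint): the same for the square key, 17 mm wide, 40 mm from the defrost key towards the toaster's +x; leave alone
- bread: the two bread slices in the slots, carried by the lever; origin as the toaster's while the lever is up; they stand 30 mm above the toaster's top at first (top 212 mm above the worktop) and sink just below it as the lever goes down; both lie within 62 mm of the toaster's middle along its y; not to be touched
- plate: white plate, 190 mm across, 18 mm high, right of the toaster; origin under its middle; leave alone
- mug_a: cream mug with a green band, 86x122x90 mm, right behind; origin under its middle; leave alone
- teaspoon: teaspoon, 139 mm long along its x, 10 mm high; leave alone
- kitchen_timer: round red and white kitchen timer, 64 mm across, 45 mm high, beyond the lever; leave alone
- sugar_tin: red tin with a white lid, 72 mm across, 94 mm high, behind; leave alone
- matches: match box, 37x55x16 mm, leave alone

How it is judged (in metres and radians):
On the way, in this order (a step that is already met when the one before it is completed fails the run):
1. the fingers push the lever down past its catch (value of joint lever above 0.031 m and contact force between the fingers and toaster above 0.5 N), for 0.05 s.
2. then the defrost key is pressed in by the fingers while the lever is down (all of step 1 and value of joint defrost_key above 0.003 m), for 0.1 s.
At the end, for the whole second after the job is handed in: The lever has caught and stays down by itself (more than 31 of 36 mm), the defrost key has been pressed in (more than 3 of 4 mm) after that and is out again (within 1 mm), the other two keys are out, and the toaster stands still and level within 20 mm of where it was (value of joint lever above 0.031 m and value of joint each of defrost_key, reheat_key, cancel_key below 0.001 m and distance of toaster from where it was at the start of the episode below 0.02 m and angle between toaster's own z axis and vertical below 0.03 rad and linear speed of toaster below 0.01 m/s); the robot touches nothing.
It fails at once if a neighbouring key is pressed (more than 1.5 mm), or the defrost key before the lever is down (value of joint any of reheat_key, cancel_key above 0.0015 m or (value of joint defrost_key above 0.002 m and value of joint lever below 0.03 m)).
It fails at once if the bread is touched (contact force between the arm and bread above 1 N).
It fails at once if the toaster is pushed with more than 40 N (contact force between the arm and toaster above 40 N).
It fails at once if the toaster is shoved more than 20 mm, tipped or lifted (distance of toaster from where it was at the start of the episode above 0.02 m or angle between toaster's own z axis and vertical above 0.08 rad).
It fails at once if something else on the worktop is moved more than 10 mm (distance of any of plate, mug_a, teaspoon, kitchen_timer, sugar_tin, matches from where it was at the start of the episode above 0.01 m).
It also fails if it takes over 35 s, if anything falls off the work surface, if the arm or the gripper's body presses on something with over 40 N, if the wrist force passes 120 N, or if a joint passes its speed limit or range.

### The arm

A 7-joint arm with a two-finger parallel gripper is mounted at the origin on a cart in front of the work surface, level with it; the furniture and walls round the work are solid. World frame = base frame: x ahead of the robot, y to its left, z up, the work surface at z = 0. Lengths are in mm, angles in rad, forces in N, time in s.
With the tool pointing down it reaches from about 400 to 875 mm from the base axis. Payload 19.3 kg.
Tool frame: the origin (TCP) lies at the very end of the fingers, on their centre line; the grasp point (between the pads) lies 19 mm behind it (grip_point_offset is the z of the grasp point in the tool frame, in mm); z points along the fingers, y is the line along which they close (so a half turn about z gives the same grasp; the last joint's range is limited). The gripper opens to 85 mm and grips with 20 to 120 N. Pads are 22 mm wide; open, the fingers measure 114 mm over their backs; the gripper's body (76 mm by 85 mm) begins 54 mm behind the grasp point. The pads swing forward as they close: fully open they stand 13 mm farther back than shut.
Start: joints at [-1.298, 0.521, -0.036, 1.599, 0.021, 1.021, -0.113], TCP at [210.097, 588.62, 231.291] pointing down, gripper open.
Joint ranges: [-2.91, 2.91], [-0.3, 2.13], [-1.5, 1.42], [0.17, 2.43], [-1.26, 4.41], [0.16, 1.93], [-2.52, 2.52]. Speed limits (rad/s): [1.89, 1.89, 2.39, 2.39, 3.01, 3.01, 3.01].

### API

Orientations are given as a 3x3 rotation matrix whose columns are the frame's x, y, z axes.
In Python, from workcell import movep, movel, goto_joints, open_gripper, clamp, wait, inverse_kinematics, read_state, camera, PlanningError, finish_job, grip_point_offset gives the robot as it stands. Calls block until the motion is done:
- movep(position, orientation): joint-space move of the TCP to a pose.
- movel(position, frame=None, max_speed=150, guard=None): straight line of the TCP; frame=None keeps the orientation; max_speed is the mean speed in mm/s. With guard (N) it stops when the force on the tool has changed by that much, and returns True; else False.
- goto_joints(angles): joint-space move.
- open_gripper() and clamp(): open the fingers fully, or close them until they stop; the grip force is fixed at half the most.
- wait(seconds).
- inverse_kinematics(position, orientation): joint angles nearest the present ones, or None.
- read_state(): the state.
- camera(name): name is "side" or "top" or "wrist"; returns a dict with "image" (420x560x3 uint8, blue, green, red), "range_z" (420x560 float32, mm along the optical axis (not along the pixel's ray), 0 where there is no reading), "fx", "fy", "cx", "cy" (pixels), "cam_to_world" (4x4, takes a point from camera to world coordinates). Camera axes: x right, y up, looking along -z (the intrinsics and any distortion apply to the point x, -y, -z); pixel columns grow to the right and rows downward; lengths in mm; the calibration is good to about 2 mm. A picture is of the moment at which its call begins.
A pose or a line that the arm cannot do raises PlanningError and nothing moves.
- finish_job(): hands the job in; it is judged then, once.
The state is a dict: "time": time; "qpos": joint angles; "qvel": joint speeds; "joint_efforts": joint torques, N m; "eef_pos": TCP position; "tool_rot": TCP orientation; "ft_force": force on the tool from outside, world axes, zero at the start; "torque": the same for the moment, N m; "finger_gap": finger opening in mm; "gripper_force": force on a finger pad.
Only numpy, scipy, OpenCV 4.12 (cv2) and the standard library are available. Lean on these libraries where they do the work, as an engineer would, in place of code of your own. Each camera call takes 0.05 s, during which the arm holds its last target. There are 200 camera calls.

## Working session

There is one attempt and no reset: what is moved stays moved. The work goes in short steps, each a Python script; the robot and the scene stay as the last script left them, time stands still between calls to the robot, and variables do not carry over. Pictures are saved under pics/ and viewed, at most 10 in all, crops included, and the job is handed in when it is done.

```bash
mkdir -p pics; ls; python3 - <<'E'
from workcell import *
import cv2,numpy as np
for n in ["top","side"]:
    c=camera(n); cv2.imwrite(f"pics/{n}0.png",c["image"]); np.savez(f"{n}0.npz",**{k:np.array(v) for k,v in c.items()})
    print(n,c["fx"],c["cx"],c["cy"],np.round(c["cam_to_world"],3).tolist(),[k for k in c])
s=read_state();print(s)
E
```

```text
pics
top 442.82806039614354 280.44882775639786 210.79752659386222 [[0.335, 0.752, -0.567, -134.14], [-0.942, 0.262, -0.209, -332.436], [-0.009, 0.605, 0.797, 1094.972], [0.0, 0.0, 0.0, 1.0]] ['image', 'range_z', 'fx', 'fy', 'cx', 'cy', 'cam_to_world']
side 426.72699760734724 275.47027119675624 205.1811213889021 [[0.904, -0.353, 0.241, 827.647], [0.428, 0.752, -0.502, -644.51], [-0.004, 0.557, 0.831, 1048.834], [0.0, 0.0, 0.0, 1.0]] ['image', 'range_z', 'fx', 'fy', 'cx', 'cy', 'cam_to_world']
{'time': 0.1, 'qpos': array([-1.29821212,  0.52192778, -0.03633041,  1.59991573,  0.02117898,
        1.02104846, -0.11277101]), 'qvel': array([-0.00032618, -0.00076068, -0.00142559, -0.00139673, -0.00037094,
       -0.00081278, -0.00116516]), 'joint_efforts': array([ 3.35329867e-03, -9.28479624e+01,  1.98364198e+00, -3.70530009e+01,
        1.80919643e-02,  5.39591303e-03, -6.91368678e-05]), 'eef_pos': array([210.00097381, 588.38027837, 230.81245123]), 'tool_rot': array([[-9.41825535e-01,  3.36102053e-01, -2.68320314e-04],
       [ 3.36102157e-01,  9.41825129e-01, -8.75268611e-04],
       [-4.14687623e-05, -9.14533364e-04, -9.99999581e-01]]), 'ft_force': array([0.40641016, 0.11998533, 0.10867809]), 'torque': array([ 0.01457296, -0.02145596,  0.03149669]), 'gripper_force': 0.0, 'finger_gap': 85.45833799985265}
```

View pics/top0.png

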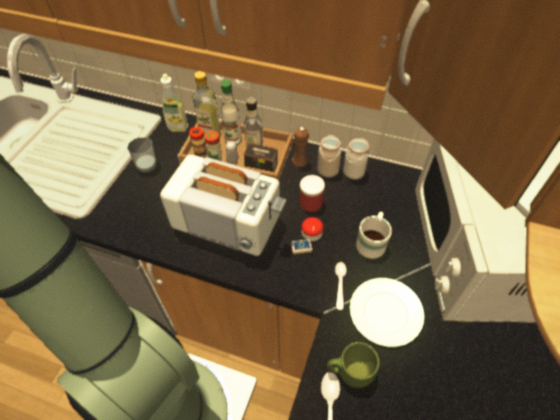

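View pics/side0.png

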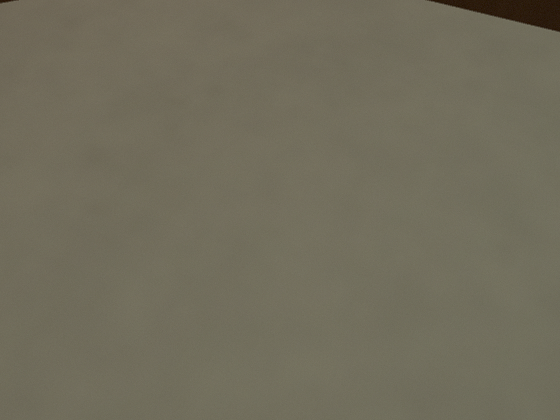

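The top view shows the toaster around (222,203), with its keys near (262,182), (257,196) and (250,211), the lever near (278,204) and the timer at (312,229). The side camera is blocked. Next I'll measure from the top depth image.

```bash
cat > h.py <<'E'
import numpy as np,cv2
def world(c):
    z=c["range_z"];v,u=np.mgrid[:z.shape[0],:z.shape[1]]
    p=np.stack([(u-c["cx"])/c["fx"]*z,-(v-c["cy"])/c["fy"]*z,-z],-1)
    M=c["cam_to_world"];w=p@M[:3,:3].T+M[:3,3];w[z==0]=np.nan;return w
E
python3 - <<'E'
from h import *
c=dict(np.load("top0.npz"));w=world(c)
for u,v in [(262,182),(257,196),(250,211),(278,204),(172,195),(222,203),(247,240),(312,229),(312,190),(302,246),(150,220)]: print((u,v),np.round(w[v,u]))
m=np.zeros(w.shape[:2],bool);m[150:260,155:300]=1
s=m&(w[...,2]>165)&(w[...,2]<195)
p=w[s][:,:2].astype(np.float32);print(len(p),cv2.minAreaRect(p),p.min(0),p.max(0))
im=c["image"][165:255,155:330];cv2.imwrite("pics/crop.png",cv2.resize(im,None,fx=4.5,fy=4.5,interpolation=2))
E
```

```text
(262, 182) [586. -15. 190.]
(257, 196) [535. -21. 192.]
(250, 211) [491. -18. 180.]
(278, 204) [535. -79. 182.]
(172, 195) [474. 201. 177.]
(222, 203) [491.  62. 180.]
(247, 240) [450. -20. 103.]
(312, 229) [ 582. -165.   44.]
(312, 190) [ 684. -131.   91.]
(302, 246) [ 533. -151.   18.]
(150, 220) [480. 320.   1.]
4686 ((542.3159790039062, 70.60659790039062), (328.0636901855469, 170.9647979736328), 88.3088150024414) [454.19055  -93.691444] [630.8134  235.21689]
```

View pics/crop.png

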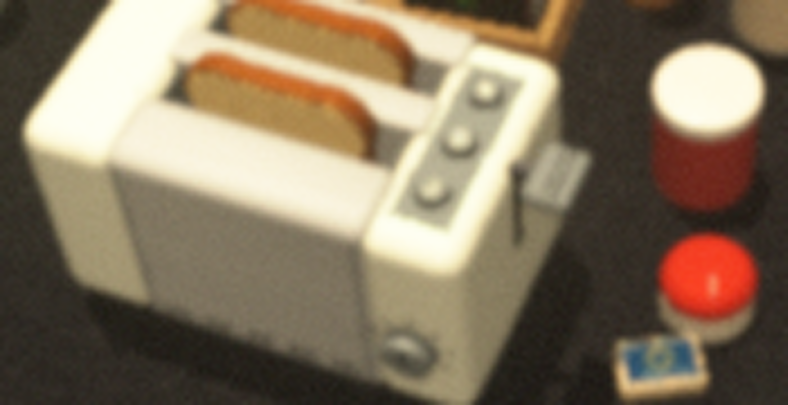

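The crop shows the keys at full-image pixels (263.2,185.4), (257.4,196.3) and (251.2,207.4), with the defrost key in the middle. The lever top is at (278.8,204.1). I'll intersect those rays with the known heights.

```bash
python3 - <<'E'
from h import *
c=dict(np.load("top0.npz"));w=world(c);M=c["cam_to_world"]
def ray(u,v,z):
    d=M[:3,:3]@np.array([(u-c["cx"])/c["fx"],-(v-c["cy"])/c["fy"],-1]);o=M[:3,3];return (o+d*(z-o[2])/d[2])[:2]
K=[ray(*p,187) for p in [(263.2,185.4),(257.4,196.3),(251.2,207.4)]];L=ray(278.8,204.1,181)
print(np.round(K,1),np.round(L,1)); d=K[0]-K[2];print(np.linalg.norm(d),np.arctan2(d[1],d[0]))
# toaster body outline without lever
z=w[...,2];m=np.zeros(z.shape,bool);m[150:260,155:300]=1
s=m&(z>165)&(z<195)&(w[...,1]>-45)
p=w[s][:,:2].astype(np.float32);r=cv2.minAreaRect(p);print(r)
lv=m&(z>165)&(z<195)&(w[...,1]<-60);q=w[lv];print(len(q),q.mean(0),np.nanmin(q,0),np.nanmax(q,0))
g=(c["image"].astype(int).sum(2));
E
python3 - <<'E'
from workcell import *
print(grip_point_offset)
import numpy as np
from scipy.spatial.transform import Rotation as R
for yaw in (0,1.571):
  for p in [(535,-76,300),(535,-20,300)]:
    for t in (0,np.pi): print(yaw,p,inverse_kinematics(np.array(p),R.from_euler('ZX',[yaw+t,np.pi]).as_matrix()))
E
```

```text
[[578.1 -21.4]
 [537.8 -20.4]
 [498.  -18.7]] [536.1 -80.9]
80.16697316318555 -0.03307344257375117
((543.0045166015625, 93.92838287353516), (281.39984130859375, 170.9647979736328), 88.3088150024414)
164 [535.84947741 -78.53497622 180.99838472] [514.99539358 -93.69144447 171.6317261 ] [562.24793439 -60.80463212 186.86797686]
-18.700000000000003
0 (535, -76, 300) [-0.66639191  0.48407506  1.00939036  1.77059129 -0.44867117  1.13900361
 -1.0853504 ]
0 (535, -76, 300) [-0.35505947  0.34872581  0.51330821  1.75782607 -0.19094269  1.08465011
  1.79299199]
0 (535, -20, 300) [-0.73020108  0.43720279  0.92103293  1.78113623 -0.38477865  1.11556748
 -1.25190762]
0 (535, -20, 300) [-0.37537993  0.32502116  0.39420232  1.76601661 -0.13966044  1.07803174
  1.63731357]
1.571 (535, -76, 300) [-0.44346761  0.37024556  0.63963013  1.7617657  -0.24600454  1.09056436
  0.27860829]
1.571 (535, -76, 300) [-0.7575516   0.60935245  1.23559212  1.77362633 -0.61490988  1.21364822
 -2.48778491]
1.571 (535, -20, 300) [-0.52070311  0.35205108  0.59454827  1.7726526  -0.22034459  1.08371965
  0.14949095]
1.571 (535, -20, 300) [-0.90319344  0.72134454  1.39715988  1.78681714 -0.74235971  1.29491308
 -2.45836775]
```

Checks agree: the keys are 80 mm apart end to end, lever to key is 62 mm, and yaw is about -0.033. I'll check for overhead obstacles, then move above the lever.

```bash
cat >> h.py <<'E'
from scipy.spatial.transform import Rotation as R
YAW=-0.033
ORI=R.from_euler('ZX',[np.pi/2+YAW,np.pi]).as_matrix()
LEV=np.array([536,-80.]);KEY=np.array([537.8,-20.])
E
python3 - <<'E'
from h import *
from workcell import *
c=dict(np.load("top0.npz"));w=world(c)
u=np.arange(560)[None,:]
for x0 in range(300,900,100):
    row=[]
    for y0 in range(-400,700,100):
        s=(w[...,0]>=x0)&(w[...,0]<x0+100)&(w[...,1]>=y0)&(w[...,1]<y0+100)
        row.append(int(np.nanmax(w[s][:,2])) if s.any() else -1)
    print(x0,row)
clamp()
p=read_state()["eef_pos"]
movel([p[0],p[1],330])
s=read_state();print(s["qpos"],s["time"],inverse_kinematics(np.array([*LEV,300]),ORI))
E
```

```text
300 [22, 7, 6, 8, 7, 8, 10, 6, 6, 6, -1]
400 [26, 14, 8, 192, 187, 187, 184, 7, 9, 11, 13]
500 [792, 716, 50, 191, 216, 216, 186, 8, 7, 12, 9]
600 [729, 727, 698, 681, 666, 650, 630, 616, 598, 581, 566]
700 [7, 7, 99, 95, 86, 105, 121, 120, 94, 8, 7]
800 [7, 137, 137, 152, 87, 257, 277, 275, 227, 15, 15]
[-1.30220701  0.4415398  -0.03061433  1.47317934  0.01380025  1.22831217
 -0.10646631] 1.675 [-0.51073205  0.39958346  0.7544808   1.76111568 -0.30344889  1.1011027
  0.310734  ]
```

```bash
python3 - <<'E'
from h import *
from workcell import *
for p in [(380,400,300),(450,150,290),(*LEV,260)]:
    try: movel(np.array(p,float),ORI,max_speed=220)
    except PlanningError as e: print(p,e); break
    s=read_state();print(s["time"],s["eef_pos"].round(1),s["qpos"].round(2),s["ft_force"].round(1))
for n in ("top","wrist"):
    c=camera(n); cv2.imwrite(f"pics/{n}1.png",c["image"]); np.savez(f"{n}1.npz",**{k:np.array(v) for k,v in c.items()})
a=cv2.imread("pics/top1.png")[140:260,150:330];b=cv2.imread("pics/wrist1.png")
cv2.imwrite("pics/both1.png",np.vstack([cv2.resize(a,(400,266)),cv2.resize(b,(400,300))]))
E
```

```text
3.0833 [379.3 400.8 299.9] [-1.14  0.35  0.3   1.72 -0.11  1.09 -0.84] [ 0.3 -0.   0.8]
4.4167 [449.7 150.8 289.9] [-0.79  0.22  0.42  1.92 -0.11  1.01 -0.36] [-1.   0.2 -0.2]
5.6917 [535.9 -78.9 260. ] [-0.33  0.39  0.49  1.81 -0.22  1.    0.22] [ 0.4  0.5 -0.3]
```

View pics/both1.png

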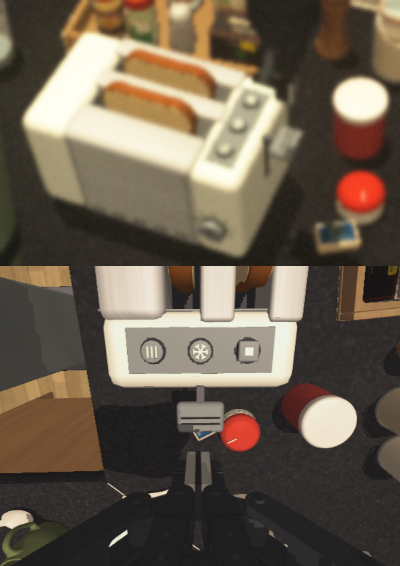

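The wrist view shows the defrost key (snowflake) at full pixel (280,119), the lever paddle at about (280,210), and the shut fingers at (280,275), aligned with both. I'll cross-check the positions from the wrist calibration.

```bash
python3 - <<'E'
from h import *
c=dict(np.load("wrist1.npz"));M=c["cam_to_world"];w=world(c)
def ray(u,v,z):
    d=M[:3,:3]@np.array([(u-c["cx"])/c["fx"],-(v-c["cy"])/c["fy"],-1]);o=M[:3,3];return (o+d*(z-o[2])/d[2])[:2]
for u in (212,280,347): print("key",u,ray(u,119.5,187).round(1),w[119,u].round(1))
z=w[...,2];v,u=np.mgrid[:420,:560]
s=(z>176)&(z<186)&(v>170)&(v<250)&(u>230)&(u<330)
print("lever",s.sum(),u[s].min(),u[s].max(),v[s].min(),v[s].max(),w[s].min(0).round(1),w[s].max(0).round(1),cv2.minAreaRect(w[s][:,:2].astype(np.float32)))
cv2.imwrite("pics/wcrop.png",cv2.resize(c["image"][60:300,180:380],None,fx=2.5,fy=2.5))
E
```

```text
key 212 [500.  -15.7] [500.3 -15.3 188.6]
key 280 [540. -17.] [540.  -16.6 188.2]
key 347 [579.4 -18.2] [579.2 -17.8 187.8]
lever 2985 248 313 171 232 [516.7 -92.6 176.1] [560.5 -49.6 183.9] ((538.8407592773438, -70.97863006591797), (42.61355972290039, 43.865516662597656), 88.79034423828125)
```

View pics/wcrop.png

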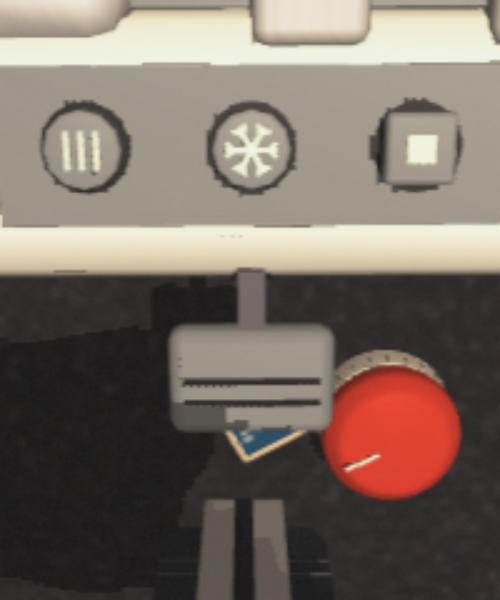

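The wrist view agrees within 3 mm: the lever is at about (538,-79) and the key at about (539.5,-17.5). I'll press the lever.

```bash
python3 - <<'E'
from h import *
from workcell import *
def rep(t):
    s=read_state();print(t,round(s["time"],2),s["eef_pos"].round(1),s["ft_force"].round(1));return s
x,y=538,-79
movel([x,y,190],ORI,max_speed=80);rep("above")
g=movel([x,y,146.5],ORI,max_speed=35,guard=20);s=rep(g)
if s["eef_pos"][2]>147.5:
    g=movel([x,y,144.5],ORI,max_speed=10,guard=16);rep(g)
wait(.15)
movel([x,y,215],ORI,max_speed=80);rep("up")
c=camera("wrist");cv2.imwrite("pics/w2.png",c["image"]);w=world(c)
z=w[...,2];print([(zz,int(((z>zz)&(z<zz+5)).sum())) for zz in range(140,190,5)])
E
```

```text
above 6.82 [538.2 -79.1 190.4] [ 0.3 -0.3  0.2]
False 8.21 [538.1 -79.  146.6] [1.  0.1 4. ]
up 9.37 [537.7 -78.9 214.5] [ 0.6 -0.1 -0.6]
[(140, 356), (145, 3168), (150, 349), (155, 557), (160, 702), (165, 1257), (170, 2049), (175, 15704), (180, 35946), (185, 3789)]
```

View pics/w2.png

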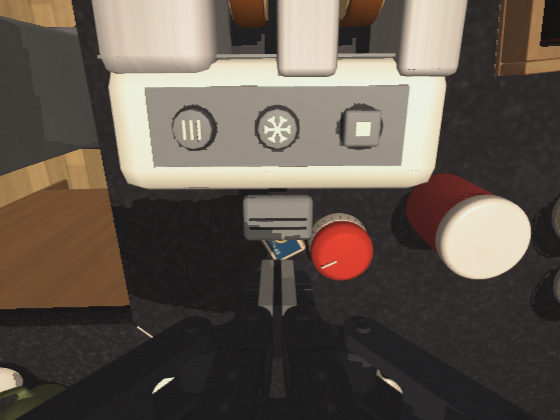

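The lever paddle now reads about 147 mm high and stayed down after the fingers withdrew, so it has caught. The snowflake key is at (277,128). I'll press it.

```bash
python3 - <<'E'
from h import *
from workcell import *
def rep(t):
    s=read_state();print(t,round(s["time"],2),s["eef_pos"].round(1),s["ft_force"].round(1));return s
c=camera("wrist");M=c["cam_to_world"];print(world(c)[128,277].round(1))
x,y=539.3,-18
movel([x,y,215],ORI,max_speed=80)
movel([x,y,190],ORI,max_speed=50);rep("above")
g=movel([x,y,184],ORI,max_speed=15,guard=8);rep(g)
if not g: g=movel([x,y,181.8],ORI,max_speed=5,guard=6);rep(g)
wait(.3);rep("held")
movel([x,y,215],ORI,max_speed=50);rep("up")
movel([x,y-80,270],ORI,max_speed=120)
c=camera("wrist");cv2.imwrite("pics/w3.png",c["image"]);w=world(c);z=w[...,2]
n=(z>185)&(z<190);k,l,st,ce=cv2.connectedComponentsWithStats(n.astype(np.uint8))
for i in range(1,k):
    if st[i,4]>150: print(st[i,4],ce[i].round(),w[l==i].mean(0).round(1))
E
```

```text
[540.1 -16.6 187.4]
above 11.03 [539.3 -18.1 190. ] [-0.3  0.5  0.2]
False 11.58 [539.5 -18.  184.1] [1.9 0.5 2. ]
True 11.93 [539.6 -18.  183. ] [-1.3  0.5  9.1]
held 12.23 [539.6 -18.  183. ] [-1.1  0.9  8.9]
up 13.03 [539.2 -17.9 214.8] [-0.8 -0.1  0. ]
791 [208.  87.] [500.7 -15.8 187.2]
785 [274.  86.] [540.4 -16.9 187.3]
844 [341.  85.] [580.  -17.7 187.2]
```

View pics/w3.png

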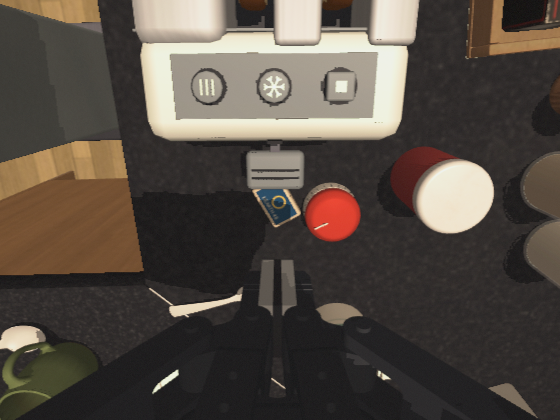

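The key reached its hard stop at z = 183 mm. All three keys, at (208,87), (274,86) and (341,85), are out again at 187 mm. The lever at (275,168) is still down and the toaster has not moved, so I'm handing in.

```bash
python3 -c "
from workcell import *
print(finish_job())"
```

```text
the job is handed in; nothing more can be done
None
```

The lever is down and caught, the defrost key was pressed fully in and has sprung out again, the toaster stayed where it was, and the job is handed in; the judge returned no verdict.

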